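# Rehang the lift-off guard gate of a tray nest

## Robot

A 6-joint arm with a two-finger parallel gripper is mounted at the origin on the work surface. World frame = base frame: x ahead of the robot, y to its left, z up, the work surface at z = 0. Lengths are in m, angles in rad, forces in N, time in s.
With the tool pointing down it reaches from about 0.35 to 0.85 m from the base axis. Payload 8.1 kg.
Tool frame: the origin (TCP) lies on the mounting face of the last link; the fingertips stand 186 mm ahead of it and the grasp point (between the pads) lies 167 mm ahead of it (robot.finger_overhang is the distance from the TCP to the fingertips, in m); z points along the fingers, y is the line along which they close (so a half turn about z gives the same grasp; the last joint's range is limited). The gripper opens to 93 mm and grips with 3 to 60 N. Pads are 15 mm wide; open, the fingers measure 128 mm over their backs; the gripper's body (75 mm by 188 mm) begins 65 mm behind the grasp point.
Start: joints at [1.015, 0.13, 1.488, -0, 1.523, -0.085], TCP at [0.272, 0.535, 0.405] pointing down, gripper open.
Joint ranges: [-2.96, 2.96], [-0.89, 2.26], [0.02, 2.5], [-1.34, 4.48], [0, 2.73], [-2.66, 2.66]. Speed limits (rad/s): [2.39, 2.39, 2.79, 3.14, 3.14, 3.14].

## Interface

Orientations are given as a rotation vector (axis times angle).
In Python, from plant import readout, read_camera, get_calibration, job, robot gives the robot as it stands.
- The arm moves only by the shell command python3 -m handwheel 'ROWS' [FORCE]. ROWS is JSON, a list of rows, each a list of 5 numbers: the shift along the world's x, y, z in cm, then the turn about the world's z in rad, then the closure, from 0 (fully open) to 1 (shut). In form: [[tx, ty, tz, spin, gripper], ...]. A call has 1 to 10 rows; each row shifts and turns the commanded pose from where the row before left it; what a row does not reach is not made up. A row lasts 1/8 s, in which the tool goes at most 62.5 mm and 10.7 degrees, less where a joint would pass 70% of its speed; a pose out of reach is approached as far as the arm can. A call is refused whole if a number of a shift passes 6.25 or a number of a turn 0.188, either way. A call with a gripper value outside its range is refused whole. The fingers move at their own pace and stop on an object; FORCE is the grip in N (left out, the last holds). Time passes only in rows, so rows that do not move let the fingers close. It gives the time, the measured TCP pose, the force, the opening and the grip force at its end, in the units of the state.
- readout.read_state(): the state, without advancing time (a new reading comes with each control period).
- read_camera(name): name is "scene" or "top" or "wrist"; returns the picture (480x640x3 uint8, red, green, blue); there is no depth.
- get_calibration(name): a dict with "fovy" (degrees; the focal length in pixels is half the picture's height over the tangent of half this angle, whatever the lens; pixels are square), "cx", "cy" (the principal point, pixels), "pose" (4x4, takes a point from camera to world coordinates). Camera axes: x right, y down, z forward; pixel columns grow to the right and rows downward; lengths in m; the calibration is good to about 2 mm. The wrist camera is an equidistant fisheye: a pixel r from the principal point sees the ray r / f radians off the axis. A picture is of the moment at which its call begins: read the wrist's pose just before it. get_calibration takes no time and is no camera call; for the wrist camera it gives the pose at the moment of the call.
- job.close_job(): hands the job in; it is judged then, once.
The state is a dict: "t": time; "q": joint angles; "dq": joint speeds; "joint_torque": joint torques, N m; "tool_pos": TCP position; "orientation": TCP orientation; "force": force on the tool from outside, world axes, zero at the start; "wrist_torque": the same for the moment, N m; "opening": finger opening in m; "gripper_force": force on a finger pad.
Only numpy, scipy, OpenCV 4.12 (cv2) and the standard library are available. Lean on these libraries where they do the work, as an engineer would, in place of code of your own. Each camera call takes 0.05 s, during which the arm holds its last target. There are 200 camera calls.

## Task

The clear guard gate of the tray nest is parked in its rack. Lift it out and lower it gently onto the hinge post in a clearly open position (swung towards the robot, clear of the stop post), so that both knuckles drop over the two pins and sit all the way down; let go, then swing it fully shut against the stop post, under the keeper, and leave it there. Do not disturb the other things on the table.

Things in the scene. Friction and masses are not known exactly. Their poses are not given: they have to be found in the camera images.
- gate: Loose lift-off guard gate, 0.3 to 0.52 kg: upright aluminium frame 12 mm thick, 160 mm high, clear pane 4 mm thick, two dark steel knuckles (vertical rings) beyond one upright edge. Origin: on the knuckles' common axis, level with the gate's bottom edge. x: along the gate to its free edge; y: across it; z: up. Frame from x = 18 to 180 mm. It starts standing upright in the rack.
- top_rail (a point): On the gate: middle of the top rail's upper edge, gate x = 92, y = 0, z = 160 mm, about over the centre of mass. The rail is 12 mm thick and 22 mm high; grip it here from above, across the thickness.
- knuckle_low (a point): Centre of the lower face of the gate's lower knuckle (gate z = 20 mm). Both knuckles: outer diameter 28 mm, bore 16 mm, 16 mm high.
- knuckle_high (a point): Centre of the lower face of the gate's upper knuckle (gate z = 124 mm; it ends at z = 140 mm).
- free_corner (a point): Top of the gate's free upright edge, mid-thickness: gate x = 180, y = 0, z = 160 mm.
- rack: Fixed parking rack: dark plate 200 x 80 mm, 8 mm thick, two pairs of black cheeks up to 53 mm high forming a 16 mm wide slot along its x axis. Origin on the table, in the slot. The gate stands on the plate (bottom edge at height 8 mm), its x axis along the rack's, its origin at rack x = -90 mm, and lifts straight up out of it.
- nest: Fixed tray nest. Origin on the table, middle of the gate line, which runs along y; -x faces roughly the robot. Base plate 12 mm thick, x -40 to 160, y -120 to 150 mm; black tray of yellow parts behind the gate line (x 60 to 150, up to 45 mm high). Hinge axis: x = 0, y = 90 mm. Shut, the gate points along -y; it opens to the nest's -x side, past 90 degrees, turns freely and stays where left.
- post_top (a point): Top of the hinge post, a fixed aluminium column 40 (x) x 30 (y) mm, 160 mm high, at nest x = 0, y = 135 mm. Two steel arms, 10 mm thick and 22 mm wide, reach from it towards the gate line; each carries an upright pin.
- pin_low (a point): Root of the lower pin, 50 mm above the table: centre of the flat shoulder (28 mm across) on which the lower knuckle comes to rest. Pin: diameter 12 mm, 24 mm high, its top 9 mm tapering to 4 mm. Axes as the nest's. When hung, the gate's bottom edge is 30 mm and its top edge 190 mm above the table.
- pin_high (a point): Root of the upper pin, 154 mm above the table, directly above the lower one; same pin and shoulder. Its arm's underside is at 144 mm.
- keeper (a point): Middle of the underside of the keeper, a dark steel tongue 44 (x) x 20 (y) x 8 mm on top of the stop post, 204 mm above the table. It reaches over the shut gate's top edge, so the gate can only be lowered on while open, and swings in under it. Stop post: 22 x 20 mm, centred at nest x = 18, y = -78; its face meets the gate at x = 7 mm.
- stop (a point): Where the gate's free_corner is when the gate is fully shut: nest x = 0, y = -90, z = 190 mm.
- screwdriver: Bystander: screwdriver, 190 mm long, lying near the robot, in the middle. To be left alone. Origin at the centre of its underside.
- reel: Bystander: small grey reel, 68 mm across, 24 mm high, lying flat. To be left alone. Origin at the centre of its underside.
- flux: Bystander: white bottle with black cap, 44 mm across, 110 mm tall, standing. To be left alone. Origin at the centre of its underside.
- wrench: Bystander: steel wrench, 160 mm long, lying at the far side. To be left alone. Origin at the centre of its underside.
- board: Bystander: green circuit board 100 x 160 mm with components, 18 mm high. To be left alone. Origin at the centre of its underside.
- tray: Bystander: black component tray 120 x 190 x 30 mm with yellow parts. To be left alone. Origin at the centre of its underside.

How it is judged:
By the outcome, as a careful person would: the job done as asked, in the order asked, and still so for the second after the job is handed in, with the robot touching nothing.
It also fails if it takes over 58 s, if anything falls off the work surface, if the arm or the gripper's body presses on something with over 40 N, if the wrist force passes 120 N, or if a joint passes its speed limit or range.

## Working session

There is one attempt and no reset: what is moved stays moved. The work goes in short steps, Python scripts to look and compute and a shell command to move; the robot and the scene stay as the last step left them, time stands still between calls to the robot, and variables do not carry over. Pictures are saved under pics/ and viewed, at most 10 in all, crops included, and the job is handed in when it is done.

```bash
mkdir -p pics
python3 - <<'E'
from plant import readout, read_camera, get_calibration
import cv2,numpy as np
np.set_printoptions(precision=4,suppress=True)
for n in ["scene","top","wrist"]:
    c=get_calibration(n); print(n,c["fovy"],c["cx"],c["cy"]); print(np.array(c["pose"]))
    im=read_camera(n); cv2.imwrite(f"pics/{n}0.png",im[:,:,::-1])
s=readout.read_state(); print(s)
E
```

```text
scene 46.01489619156782 315.06987877019776 231.74082613067102
[[-0.6444  0.5849 -0.4926  1.221 ]
 [ 0.7646  0.4887 -0.4201  0.5765]
 [-0.005  -0.6473 -0.7622  1.1505]
 [ 0.      0.      0.      1.    ]]
top 54.97566321316055 322.6007712590548 246.13478341722862
[[ 0.0092 -0.9844  0.1757  0.3293]
 [-0.9998 -0.0119 -0.0147  0.0233]
 [ 0.0166 -0.1756 -0.9843  1.4322]
 [ 0.      0.      0.      1.    ]]
wrist 65.70646984690485 315.2712701093935 238.25547573746522
[[ 0.4542  0.8532  0.2562  0.2005]
 [ 0.8909 -0.4345 -0.1325  0.5708]
 [-0.0017  0.2885 -0.9575  0.3825]
 [ 0.      0.      0.      1.    ]]
{'t': 0.15, 'q': array([ 1.0146,  0.131 ,  1.489 , -0.    ,  1.523 , -0.0854]), 'dq': array([-0.003 , -0.0012, -0.004 , -0.0005,  0.0001, -0.0009]), 'joint_torque': array([  0.001 , -56.0474, -49.2335,   0.0768,   0.0306,  -0.0001]), 'tool_pos': array([0.272 , 0.5346, 0.4039]), 'orientation': array([-0.7326, -3.0545,  0.0022]), 'force': array([-0.1636,  0.0551,  1.188 ]), 'wrist_torque': array([-0.011 ,  0.0038,  0.0117]), 'gripper_force': 0.0, 'opening': 0.09310571265181435}
```

View pics/top0.png

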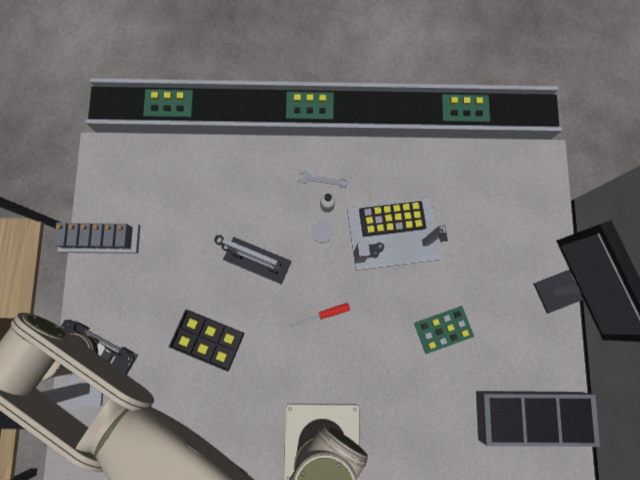

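View pics/scene0.png

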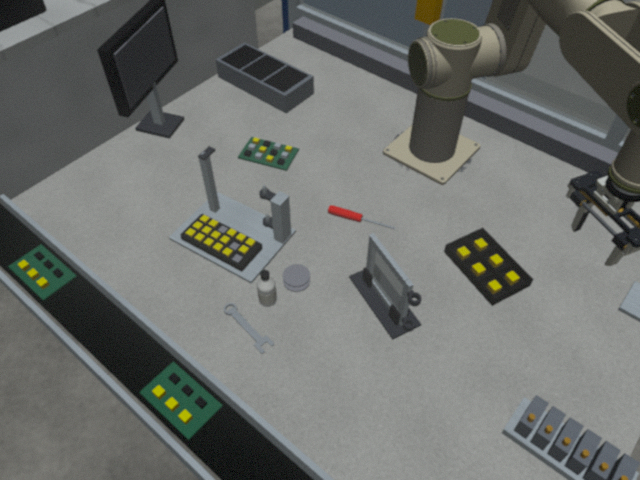

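The top view shows the rack and gate around (257,258), with the knuckle at (220,240). The nest is around (395,235), with the hinge post near (368,250) and the stop post near (440,233). I'll enlarge both views to pick points.

Run:
```python
import cv2,numpy as np
t=cv2.imread("pics/top0.png"); s=cv2.imread("pics/scene0.png")
def z(im,x,y,w,h,k):
    r=cv2.resize(im[y:y+h,x:x+w],None,fx=k,fy=k,interpolation=cv2.INTER_CUBIC)
    for i in range(0,w,10): cv2.putText(r,str(x+i),(int((i+.5)*k),8),0,.3,(0,0,255)) if i%20==0 else 0; cv2.line(r,(int((i+.5)*k),10),(int((i+.5)*k),14),(0,0,255))
    for i in range(0,h,10): cv2.putText(r,str(y+i),(0,int((i+.5)*k)+4),0,.3,(0,0,255)); 
    return r
a=z(t,205,220,100,75,7.5);b=z(t,340,190,120,90,6.6)
cv2.imwrite("pics/c1.png",np.hstack([cv2.resize(a,(750,560))]));cv2.imwrite("pics/c2.png",b)
cv2.imwrite("pics/c3.png",z(s,160,140,270,200,2.95))
```

```text
(no output)
```

View pics/c1.png

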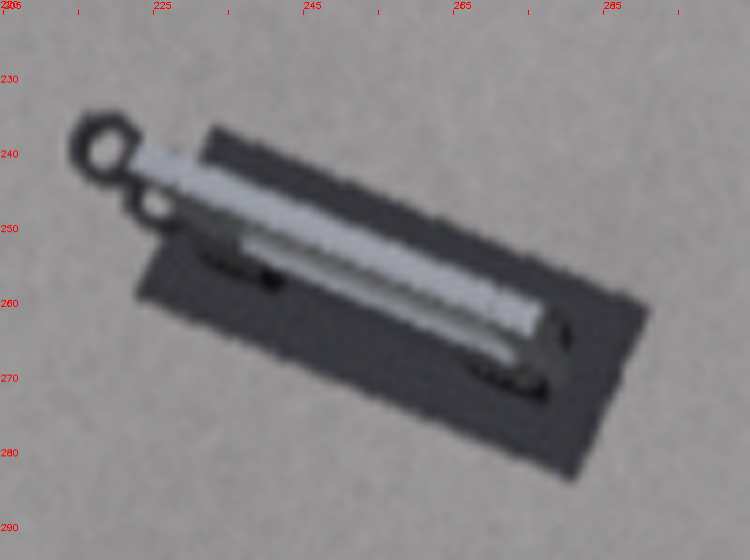

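View pics/c2.png

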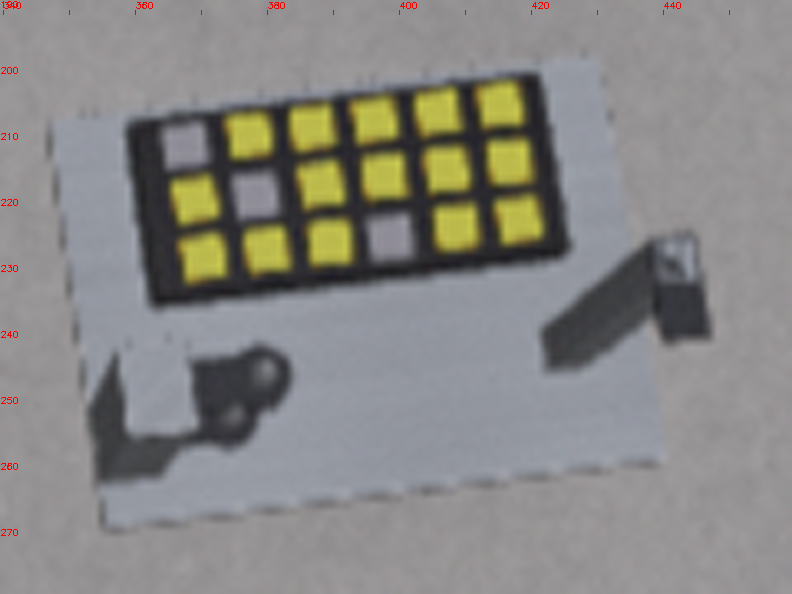

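View pics/c3.png

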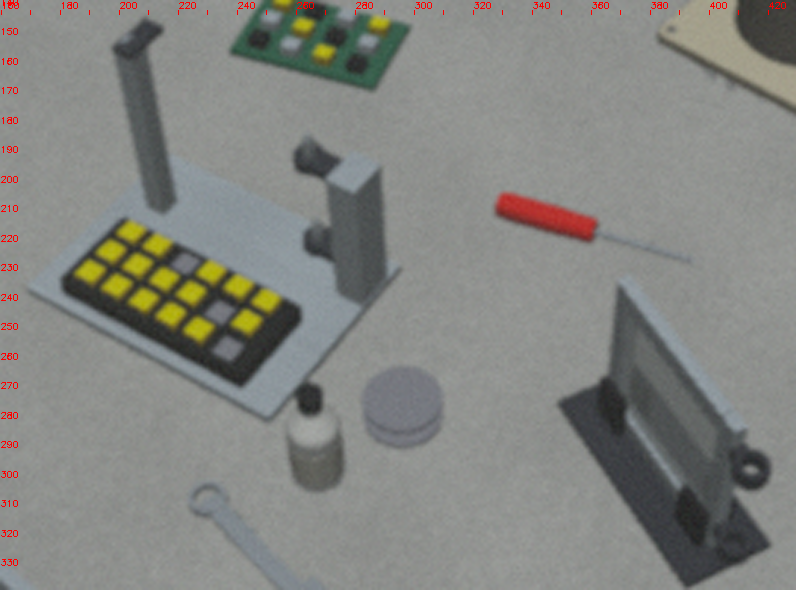

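Both crops are clear enough to pick corners. In c1 I can read the rack plate and top rail corners and the knuckle at (107,149). In c2 and c3 I can read the nest plate corners, the post top and the pins. Next I'll fit planar poses to both views.

```bash
cat > fit.py <<'E'
import numpy as np
from plant import get_calibration
from scipy.optimize import least_squares
def proj(n,P):
    c=get_calibration(n); T=np.linalg.inv(np.array(c["pose"])); f=240/np.tan(np.radians(c["fovy"]/2))
    q=P@T[:3,:3].T+T[:3,3]; return q[:,:2]/q[:,2:]*f+[c["cx"],c["cy"]]
def world(p,L):
    c,s=np.cos(p[2]),np.sin(p[2]); L=np.array(L,float)/1000
    return np.c_[c*L[:,0]-s*L[:,1]+p[0],s*L[:,0]+c*L[:,1]+p[1],L[:,2]]
def px(X,x0,y0,k): return (np.array(X,float)+.5)/k-.5+[x0,y0]
c1=lambda X:px(X,205,220,np.array([7.5,7.467])); c2=lambda X:px(X,340,190,6.6); c3=lambda X:px(X,160,140,2.95)
rack=[("top",[(-100,40,8),(100,40,8),(100,-40,8),(-100,-40,8),(-72,6,168),(-72,-6,168),(90,6,168),(90,-6,168),(-90,0,148)],
 c1([(212,126),(649,308),(573,481),(136,295),(145,140),(128,170),(545,305),(530,335),(107,149)])),
 ("scene",[(-100,40,8),(-100,-40,8),(100,40,8),(-90,0,140)],c3([(690,586),(769,545),(558,403),(750,468)]))]
nest=[("top",[(160,150,12),(160,-120,12),(-40,-120,12),(-40,150,12),(20,150,160),(20,120,160),(-20,120,160),(-20,150,160),(0,90,178),(0,90,74)],
 c2([(50,122),(600,58),(663,460),(108,530),(124,350),(185,347),(198,430),(126,437),(263,372),(235,417)])),
 ("scene",[(20,150,160),(-20,120,160),(-20,150,160),(20,120,160),(160,150,12),(160,-120,12),(-40,150,12),(0,90,178)],
 c3([(352,193),(355,152),(382,168),(326,178),(269,419),(27,290),(400,268),(307,137)]))]
if __name__=="__main__":
    np.set_printoptions(precision=4,suppress=True)
    for nm,D,g in (("rack",rack,[.6,.15,-2]),("nest",nest,[.6,-.15,0])):
        for S in (D,D[:1],D[1:]):
            r=lambda p:np.concatenate([(proj(n,world(p,L))-u).ravel() for n,L,u in S])
            s=least_squares(r,g,loss="soft_l1"); print(nm,[x[0] for x in S],s.x)
            if len(S)==2: print(r(s.x).reshape(-1,2).round(1).tolist())
E
python3 fit.py
```

```text
rack ['top', 'scene'] [ 0.5397  0.2128 -1.9515]
[[-2.1, -1.0], [-1.7, -1.2], [-1.7, -0.7], [-2.6, -0.3], [0.6, 0.6], [1.1, 0.5], [0.9, 0.6], [1.1, 0.5], [0.4, 0.3], [-0.3, 0.8], [1.8, 0.3], [0.2, 0.0], [-1.3, -1.8]]
rack ['top'] [ 0.5397  0.2127 -1.9553]
rack ['scene'] [ 0.5398  0.2128 -1.9474]
nest ['top', 'scene'] [ 0.5691 -0.2417  0.1326]
[[-0.9, -0.4], [-0.7, -0.4], [0.2, 0.1], [-1.2, -0.1], [-2.0, -0.5], [-0.7, -1.3], [-0.7, 0.0], [-0.4, 0.3], [-0.1, -0.6], [-0.6, -1.2], [0.7, -0.9], [-1.0, -1.8], [-0.1, -2.5], [-0.7, -0.6], [-0.5, -1.3], [-0.8, -2.4], [0.3, -2.1], [0.0, -1.6]]
nest ['top'] [ 0.568  -0.2437  0.1326]
nest ['scene'] [ 0.5731 -0.2375  0.1364]
```

The two views agree on the rack to within a few mm. The gate itself sits a few mm towards rack -x. I'll move to a hover above the top rail and refine with the wrist camera.

```bash
python3 -m handwheel '[[2.68,-3.2,0,-0.148,0],[2.68,-3.2,0,-0.148,0],[2.68,-3.2,0,-0.148,0],[2.68,-3.2,0,-0.148,0],[2.68,-3.2,0,-0.148,0],[2.68,-3.2,0,-0.148,0],[2.68,-3.2,0,-0.148,0],[2.68,-3.2,0,-0.148,0],[2.68,-3.2,0,-0.148,0],[2.68,-3.2,0,-0.148,0]]'
python3 -m handwheel '[[0,0,0,0,0],[0,0,0,0,0],[0,0,0,0,0]]'
python3 - <<'E'
from plant import read_camera,get_calibration,readout
import cv2,numpy as np
np.save("pics/w1pose.npy",get_calibration("wrist")["pose"]); print(readout.read_state()["tool_pos"],readout.read_state()["orientation"])
cv2.imwrite("pics/w1.png",read_camera("wrist")[:,:,::-1]); cv2.imwrite("pics/t1.png",read_camera("top")[:,:,::-1])
E
```

```text
t: 1.4
tool_pos: [0.5408, 0.2136, 0.4044]
orientation: [-2.605, -1.755, 0.001]
force: [1.1, 1.1, 0.8]
opening: 0.0933
gripper_force: 0.0
t: 1.78
tool_pos: [0.5395, 0.2156, 0.4046]
orientation: [-2.599, -1.765, 0.0]
force: [0.3, 0.2, -0.3]
opening: 0.0932
gripper_force: 0.0
[0.53951874 0.21563192 0.40462514] [-2.59876880e+00 -1.76453446e+00  3.54354003e-04]
```

View pics/w1.png

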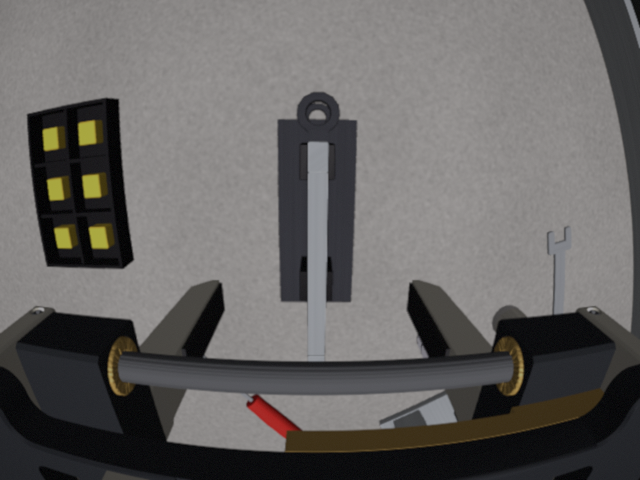

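The wrist view shows the rail end near the knuckle at about (318,142), its far end at about (317,357), and the knuckle ring at about (318,112). I'll back-project these.

```bash
cat > wr.py <<'E'
import numpy as np
from plant import get_calibration
def ray(u,v,z,pose):
    c=get_calibration("wrist"); f=240/np.tan(np.radians(c["fovy"]/2)); d=np.array([u-c["cx"],v-c["cy"]]); r=np.hypot(*d); a=r/f
    k=pose[:3,:3]@np.r_[np.sin(a)*d/r,np.cos(a)]; o=pose[:3,3]; return o+k*(z-o[2])/k[2]
def pix(P,pose):
    c=get_calibration("wrist"); f=240/np.tan(np.radians(c["fovy"]/2)); q=pose[:3,:3].T@(np.array(P)-pose[:3,3]); r=np.hypot(q[0],q[1]); a=np.arctan2(r,q[2])
    return np.array([c["cx"],c["cy"]])+f*a*q[:2]/r
E
python3 - <<'E'
from wr import *; np.set_printoptions(precision=4,suppress=True)
T=np.load("pics/w1pose.npy")
A=ray(317.7,142,.168,T);B=ray(316.5,356,.168,T);K=ray(318.3,112,.148,T)
C=ray(317,301,.008,T);D=ray(318,121,.008,T)
print(A,B,K,np.hypot(*(A-B)[:2]),"yaw",np.arctan2(*(B-A)[1::-1]),"mid",(A+B)/2)
print("rack ends",D,C,np.hypot(*(C-D)[:2]),np.arctan2(*(C-D)[1::-1]))
E
```

```text
[0.5681 0.283  0.168 ] [0.5147 0.1502 0.168 ] [0.5753 0.2999 0.148 ] 0.14316475490703284 yaw -1.9530879503744363 mid [0.5414 0.2166 0.168 ]
rack ends [0.575  0.2972 0.008 ] [0.5021 0.116  0.008 ] 0.19530571161018664 -1.9532700065209025
```

```bash
python3 -m handwheel '[[0.15,-0.11,-2,-0.004,0],[0,0,-2,0,0],[0,0,-2,0,0],[0,0,-2,0,0],[0,0,0,0,0],[0,0,0,0,1],[0,0,0,0,1],[0,0,0,0,1],[0,0,0,0,1],[0,0,0,0,1]]' 35
python3 -m handwheel '[[0,0,0,0,1],[0,0,0,0,1],[0,0,0.5,0,1],[0,0,0.5,0,1],[0,0,1,0,1],[0,0,2,0,1],[0,0,2,0,1],[0,0,3,0,1],[0,0,0,0,1],[0,0,0,0,1]]'
```

```text
t: 3.12
tool_pos: [0.5417, 0.2136, 0.3249]
orientation: [2.604, 1.757, 0.0]
force: [-0.6, -0.3, 0.1]
opening: 0.0475
gripper_force: 0.0
t: 4.38
tool_pos: [0.5415, 0.2136, 0.4144]
orientation: [-2.604, -1.757, 0.0]
force: [-1.1, -0.3, -4.3]
opening: 0.0116
gripper_force: 34.9
```

```bash
python3 -m handwheel '[[-0.5,-2,0,-0.053,1],[-1,-4.9,0,-0.053,1],[-1,-4.9,0,-0.053,1],[-1,-4.9,0,-0.053,1],[-1,-4.9,0,-0.053,1],[-1,-4.9,0,-0.053,1],[-1,-4.9,0,-0.053,1],[-1,-4.9,0,-0.053,1],[-1,-4.9,0,-0.053,1],[-1.2,-4.1,0,-0.055,1]]'
python3 -m handwheel '[[0,0,0,0,1],[0,0,0,0,1],[0,0,0,0,1],[0,0,0,0,1]]'
python3 - <<'E'
from plant import read_camera,get_calibration,readout
import cv2,numpy as np
np.save("pics/w2pose.npy",get_calibration("wrist")["pose"]); print(readout.read_state()["tool_pos"],readout.read_state()["orientation"])
cv2.imwrite("pics/w2.png",read_camera("wrist")[:,:,::-1])
E
```

```text
t: 5.62
tool_pos: [0.4429, -0.2412, 0.4131]
orientation: [-2.975, -1.003, 0.003]
force: [-0.4, 1.2, -2.4]
opening: 0.0119
gripper_force: 35.0
t: 6.12
tool_pos: [0.4449, -0.2385, 0.4147]
orientation: [-2.974, -1.012, -0.0]
force: [1.2, -0.6, -4.3]
opening: 0.0119
gripper_force: 35.0
[ 0.44488367 -0.23853018  0.41470017] [-2.97393703e+00 -1.01238228e+00 -1.10763417e-04]
```

View pics/w2.png

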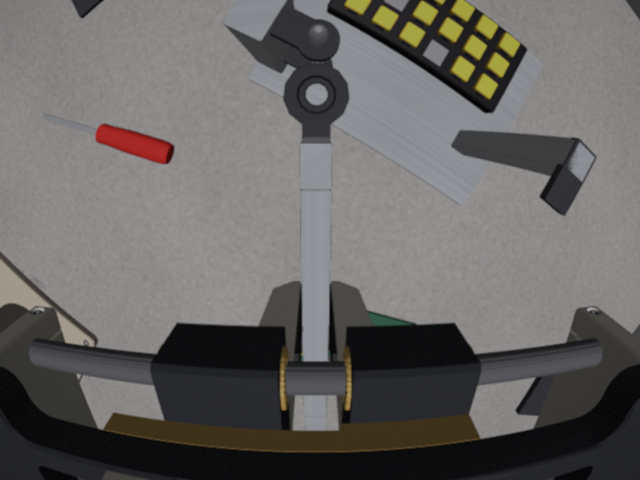

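The wrist view shows the held gate. The upper knuckle is at (317,94), and the upper pin is just beyond it at about (319,37). The stop post and keeper are at (573,175). I'll crop in to measure precisely.

Run:
```python
import cv2
r=cv2.resize(cv2.imread("pics/w2.png")[0:130,255:385],None,fx=4.6,fy=4.6,interpolation=cv2.INTER_CUBIC)
for i in range(0,130,10):
    cv2.putText(r,str(i),(0,int(i*4.6)+4),0,.35,(0,0,255)); cv2.putText(r,str(255+i),(int(i*4.6)-8,590),0,.35,(0,0,255)); 
cv2.imwrite("pics/c4.png",r)
```

```text
(no output)
```

View pics/c4.png

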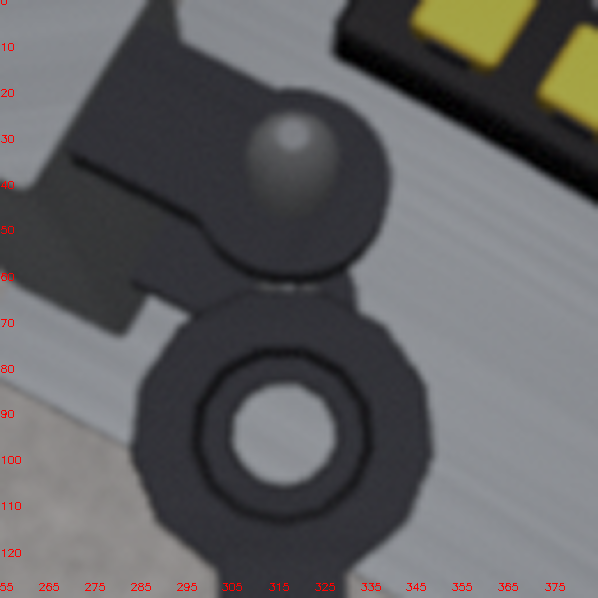

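Run:
```python
from wr import *; np.set_printoptions(precision=4,suppress=True)
T=np.load("pics/w2pose.npy")
P=ray(318.7,29.1,.178,T);S=ray(318.7,39.3,.154,T)
b=.4147-.3249+.008
K=ray(316.5,94.5,b+.140,T); L=ray(316.7,94.3,b+.020,T)
print("pin tip",P,"shoulder",S,"Ktop",K,"Lbot",L)
t=np.array([.4449,-.2385]); a=2*np.arctan2(-1.01238,-2.97394); print("yaw gate",a+np.pi-2*np.pi if a+np.pi>np.pi else a+np.pi, "K expected",t+.092*np.array([np.cos(a),np.sin(a)]))
print("move cm",(P-K)[:2]*100,(S-K)[:2]*100)
```

```text
pin tip [ 0.5575 -0.1549  0.178 ] shoulder [ 0.5573 -0.1553  0.154 ] Ktop [ 0.5211 -0.1811  0.2378] Lbot [ 0.5304 -0.1745  0.1178]
yaw gate -2.485367994357884 K expected [ 0.5178 -0.1824]
move cm [3.6401 2.6225] [3.6198 2.5826]
```

The crop puts the pin tip at (318.7,29.1), the shoulder at (318.7,39.3), and both bores at (316.6,94.4). The two bores look concentric. For an upright gate they should be about 12 px apart, so the gate seems to be tilted in the grip. I'll measure that numerically.

```bash
cat > tilt.py <<'E'
import cv2,numpy as np
from wr import *
from scipy.optimize import least_squares
def blobs(im,c,R=40):
    g=cv2.cvtColor(im,cv2.COLOR_BGR2GRAY); x0,y0=int(c[0])-R,max(int(c[1])-R,0); w=g[y0:y0+2*R,x0:x0+2*R]
    _,b=cv2.threshold(w,0,255,cv2.THRESH_OTSU); n,l,st,ce=cv2.connectedComponentsWithStats(b)
    i=min(range(1,n),key=lambda i:np.hypot(*(ce[i]+[x0,y0]-c)) if 40<st[i,4]<1200 else 1e9)
    return ce[i]+[x0,y0], st[i]
def see(im,pose,tcp,a,b,c):  # hole centre vs upright-gate model; a: yaw towards hinge
    h,st=blobs(im,c); H=np.array([np.cos(a),np.sin(a),0])
    K=lambda z,d:[*(tcp[:2]+.0925*H[:2]+d*H[:2]),b+z]
    print("hole",h,st[2:],"upright model: low",pix(K(.020,0),pose),"mid",pix(K(.036,0),pose),"top ring",pix(K(.140,0),pose))
    L=ray(*h,b+.02,pose); print("low knuckle along gate (mm) minus nominal",((L-K(.02,0))@H)*1000,"across",(L-K(.02,0))@[-H[1],H[0],0]*1000)
E
python3 - <<'E'
from tilt import *; np.set_printoptions(precision=2,suppress=True)
from plant import read_camera,get_calibration,readout
see(cv2.imread("pics/w1.png"),np.load("pics/w1pose.npy"),np.array([.541,.2141]),1.1886,.008,(318,116))
see(cv2.imread("pics/w2.png"),np.load("pics/w2pose.npy"),np.array([.4449,-.2385]),.6562,.0977,(317,94))
s=readout.read_state(); p=get_calibration("wrist")["pose"]; im=read_camera("wrist")[:,:,::-1].copy(); cv2.imwrite("pics/w3.png",im)
see(im,np.array(p),s["tool_pos"],.6562,s["tool_pos"][2]-.3169,(317,94)); print(s["wrist_torque"],s["force"])
E
```

```text
hole [317.   114.84] [ 17  10 124] upright model: low [317.57 117.67] mid [317.66 117.13] top ring [318.51 111.82]
low knuckle along gate (mm) minus nominal 2.7084485821058264 across 0.5503254742742608
hole [316.24  93.97] [ 22  21 374] upright model: low [314.73 113.42] mid [314.68 112.47] top ring [314.06 101.45]
low knuckle along gate (mm) minus nominal 14.501812357250168 across -1.107470424209429
hole [316.22  94.  ] [ 22  21 374] upright model: low [314.69 113.46] mid [314.63 112.5 ] top ring [314.02 101.5 ]
low knuckle along gate (mm) minus nominal 14.4943541227587 across -1.126796006554947
[-0.    0.16  0.01] [-0.3   0.53 -4.58]
```

The gate is pitched about 5° in the grip, with the hinge side high, and it is static. I'll check the torque reading, then raise the grip force and see whether it still creeps.

```bash
python3 -m handwheel '[[0,0,0,0,1],[0,0,0,0,1],[0,0,0,0,1],[0,0,0,0,1]]' 60
python3 - <<'E'
from tilt import *; np.set_printoptions(precision=3,suppress=True)
from plant import read_camera,get_calibration,readout
for i in range(3):
    s=readout.read_state(); p=get_calibration("wrist")["pose"]; im=read_camera("wrist")[:,:,::-1].copy()
    print(s["wrist_torque"],s["force"],s["orientation"])
see(im,np.array(p),s["tool_pos"],.6562,s["tool_pos"][2]-.3169,(317,94))
cv2.imwrite("pics/s4.png",read_camera("scene")[:,:,::-1])
cv2.imwrite("pics/c5.png",cv2.resize(cv2.imread("pics/s4.png")[60:285,130:430],None,fx=2.66,fy=2.66,interpolation=cv2.INTER_CUBIC))
E
```

```text
t: 6.72
tool_pos: [0.4446, -0.2394, 0.4147]
orientation: [-2.975, -1.01, 0.0]
force: [1.0, 0.2, -4.2]
opening: 0.0113
gripper_force: 60.0
[-0.011  0.216 -0.019] [ 1.022  0.199 -4.175] [-2.975 -1.01   0.   ]
[-0.03   0.18   0.029] [ 0.755 -0.206 -3.808] [-2.975 -1.01   0.   ]
[-0.065  0.158 -0.024] [ 0.509  0.498 -4.384] [-2.975 -1.01   0.   ]
hole [316.192  93.928] [ 22  21 375] upright model: low [314.505 113.458] mid [314.44  112.502] top ring [313.689 101.521]
low knuckle along gate (mm) minus nominal 14.54900381169219 across -1.2585988493954166
```

View pics/c5.png

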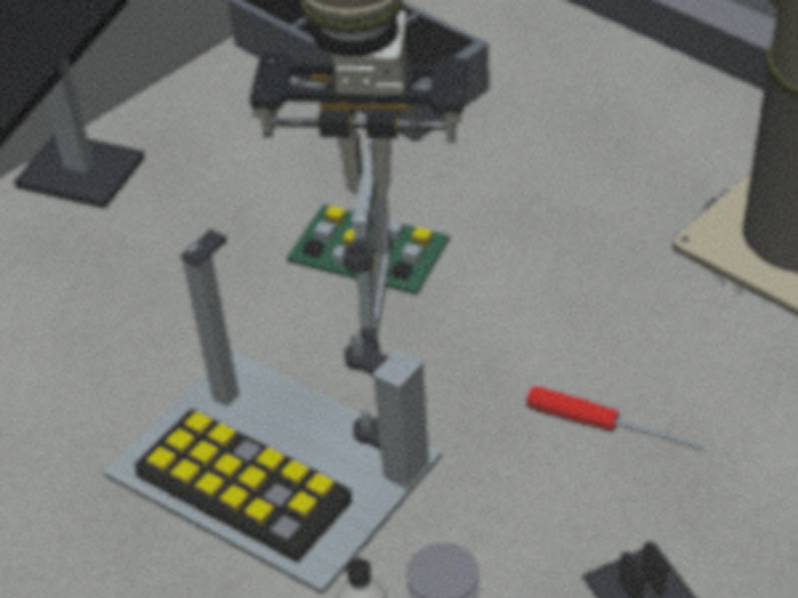

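The scene view confirms the gate hangs free, with both pins at (365,350) and (370,430), and the post top at (400,368). The pitch is stable, so I'll set the bottom edge on clear table between the screwdriver and the nest. That squares the gate, and then I can regrip slightly towards its free edge.

```bash
python3 -m handwheel '[[-0.5,1.5,0,0,1],[-1,3.5,0,0,1],[-1,3.5,0,0,1],[-0.5,2.5,0,0,1],[0,0,-1.5,0,1],[0,0,-2,0,1],[0,0,-2,0,1],[0,0,-1.5,0,1],[0,0,-1,0,1],[0,0,0,0,1]]' 35
python3 -m handwheel '[[0,0,-0.3,0,1],[0,0,-0.3,0,1],[0,0,-0.3,0,1],[0,0,0,0,1]]' 20
python3 -m handwheel '[[0,0,-0.3,0,1],[0,0,-0.2,0,1],[0,0,-0.2,0,1],[0,0,0,0,1]]' 20
```

```text
t: 8.18
tool_pos: [0.4145, -0.1294, 0.3342]
orientation: [-2.974, -1.01, 0.001]
force: [0.4, -0.5, -3.9]
opening: 0.0116
gripper_force: 35.0
t: 8.68
tool_pos: [0.4172, -0.1293, 0.3305]
orientation: [2.97, 1.009, 0.015]
force: [6.2, 6.5, 15.4]
opening: 0.0118
gripper_force: 20.0
t: 9.18
tool_pos: [0.4189, -0.1294, 0.3263]
orientation: [2.967, 1.009, 0.025]
force: [10.1, 11.2, 26.1]
opening: 0.012
gripper_force: 20.0
```

The gate is not slipping in the pads at 20 N, so I'll drop the grip force to the minimum and let the edge settle flat.

```bash
python3 -m handwheel '[[0,0,0,0,1],[0,0,0,0,1]]' 10
python3 -m handwheel '[[0,0,0,0,1],[0,0,0,0,1],[0,0,0,0,1],[0,0,0,0,1]]' 3
python3 - <<'E'
from tilt import *; np.set_printoptions(precision=3,suppress=True)
from plant import read_camera,get_calibration,readout
s=readout.read_state(); p=np.array(get_calibration("wrist")["pose"]); im=read_camera("wrist")[:,:,::-1].copy(); cv2.imwrite("pics/w5.png",im)
print(s["tool_pos"],s["force"],s["orientation"],s["wrist_torque"]);see(im,p,s["tool_pos"],.6562,s["tool_pos"][2]-.3169,(317,105))
E
```

```text
t: 9.43
tool_pos: [0.4173, -0.1294, 0.3236]
orientation: [2.97, 1.009, 0.016]
force: [6.8, 5.8, 13.7]
opening: 0.0122
gripper_force: 10.0
t: 9.93
tool_pos: [0.4148, -0.1295, 0.3189]
orientation: [2.974, 1.01, 0.001]
force: [3.0, 1.0, 3.8]
opening: 0.012
gripper_force: 3.0
[ 0.415 -0.129  0.319] [3.009 1.034 3.777] [2.974 1.01  0.001] [ 0.21  -0.397 -0.047]
hole [315.486  68.456] [ 35  10 259] upright model: low [314.336 113.509] mid [314.271 112.552] top ring [313.523 101.557]
low knuckle along gate (mm) minus nominal 33.79783938602253 across -0.9115965280660985
```

Run:
```python
import cv2,numpy as np
for f in ("w2","w5"):
    g=cv2.cvtColor(cv2.imread(f"pics/{f}.png"),cv2.COLOR_BGR2GRAY)[50:160,270:364]; t,b=cv2.threshold(g,0,255,cv2.THRESH_OTSU)
    n,l,st,ce=cv2.connectedComponentsWithStats(b); print(f,t,[(ce[i]+[270,50]).round(1).tolist()+st[i].tolist() for i in range(1,n) if st[i,4]>20])
    s=g[::3,::2]; print("\n".join("".join(" .:-=+*#%@"[min(9,v//20)] for v in r) for r in s))
```

```text
w2 96.0 [[320.3, 116.8, 0, 0, 94, 110, 5532], [316.3, 94.0, 36, 34, 22, 21, 371]]
::::::::::::::::::::::::::::::::::*############
::::::::::::::::.::::::::::::::::*#############
:::::::::::::::::..:::::::::::.-*##############
:::::::::::::::::::...........-*###############
:::::::..::::::::::::----:-::::+###############
::::::::=*=::::::::::::::::::::=###############
+-:::::-*###*-.:::::::::::::::::+*#############
##*+-:-*###*::::::::::::::::::::::-*###########
#*########*-:::::::::::::::::::::::-*##########
#########*-::::::::.........::::::::-*#########
########*:::::::...:::::::::..::::::::*########
#######*-::::::..:::::-==-::::.:::::::-*#######
#######+::::::..:::-*#####*=:::.:::::::*#######
#######+::::::.:::-#########=:::.::::::+#######
***####=::::::.:::*#########*:::.::::::=#######
******#-:::::..:::*##########-::.::::::-#######
*****#*:::::::.:::=#########+:::.::::::-*######
*****#*-::::::..:::=#######+:::..::::::+#######
*****##*:::::::.:::::=***=-::::.::::::-*#######
*##*****+:::::::..:::::::::::..:::::::+########
##**#****-::::::::..:::::::..::::::::=#########
#########+
[... 1914 characters left out ...]
############*########**##**+
##**################################***#**###**
###############################*##*****########
######***######*###############******##***#####
#####******###**###############*******####*****
##*****#####****#################******########
##***#######****##############**##*****########
#######***##****###############*********#######
*****#######**#*###############********###**###
**########******###############*##########*####
**####**********###############*#######**###*##
*###******##*******************#######*#####*##
###*****######**##############**#***#####*####*
*#**#######**#**##############*******########**
******#####*##**###############*******######**#
```

The gate is now flat on the table and upright. Its upper ring has moved to v≈65 and the lower ring sits where an upright gate's would, so the grip is now at gate x of about 107. I'll squeeze firmly, lift gently and check the tilt.

```bash
python3 -m handwheel '[[0,0,0,0,1],[0,0,0,0,1],[0,0,0,0,1],[0,0,0.2,0,1],[0,0,0.3,0,1],[0,0,0.5,0,1],[0,0,1,0,1],[0,0,1,0,1],[0,0,0,0,1],[0,0,0,0,1]]' 60
python3 - <<'E'
import cv2,numpy as np; np.set_printoptions(precision=3,suppress=True)
from plant import read_camera,get_calibration,readout
for i in range(3):
    s=readout.read_state(); p=np.array(get_calibration("wrist")["pose"]); im=read_camera("wrist")[:,:,::-1].copy();  print(s["wrist_torque"],s["force"])
cv2.imwrite("pics/w6.png",im); np.save("pics/w6pose.npy",p)
g=cv2.cvtColor(im,cv2.COLOR_BGR2GRAY)[30:120,270:364]; s=g[::2,::2]; print("\n".join("%3d "%(30+2*i)+"".join(" .:-=+*#%@"[min(9,v//20)] for v in r) for i,r in enumerate(s)))
E
```

```text
t: 11.22
tool_pos: [0.4146, -0.1293, 0.3488]
orientation: [2.975, 1.01, 0.0]
force: [0.1, -0.3, -3.7]
opening: 0.0114
gripper_force: 60.0
[-0.078  0.262 -0.048] [ 0.15  -0.307 -3.683]
[-0.087  0.264  0.023] [ 0.718 -0.126 -4.553]
[-0.086  0.223 -0.057] [-0.276  0.459 -3.93 ]
 30 #*##*****##**#*#********###*#**************##**
 32 #**#***********####*****##**********#**********
 34 **#***********#***=--------=********##*********
 36 ******#*********=-:::::::::::=**#**************
 38 ***####**##***+-:::::::::::::::=*#*************
 40 ****###**##*=-:::::::::::::::::::=*************
 42 ******#**##+::::::::::::::::::::::-*#***##***#*
 44 #*******##*-:::::::::::.:::::::::::+#**###***##
 46 *****#**#*-::::::::..... ..:::::::::***###***##
 48 ***###***=:::::::.. .       .:::::::-*******###
 50 ***#####+:::::::..   ....  . .:::::::=*********
 52 ****###*-::::::.   .=+++++:.  .:::::::+*###****
 54 #######+::::::.  .=*###*##*+:  .::::::=*******#
 56 #######+::::::. :*###*****##*- .::::::-****####
 58 #######=:::::: .+####****####*: .:::::-*****##*
 60 #######=:::::: =*####**##***##+..:::::-*
[... 815 characters left out ...]
:::::::.:-*##*##########
 94 #*##*######***::::::::::::::::::=######*#######
 96 ###########***-:::::::::::::::::*#######**####*
 98 ###########*##*::::::::::::::::-*##*#**#####***
100 ###########****-==++++++++++==-+###*****####*##
102 ##*########****###############**##******##***#*
104 ###*##*###*****################*****######*###*
106 ######*####**#*################*****#####*###*+
108 ######*#######*################*#**#####**###+*
110 ##############*###################*######**#**#
112 ##############*#################**#########*+##
114 ###**#########*############################**##
116 *##**#########*########################*###*+*#
118 *#############*################*#######**##**++
```

Run:
```python
from wr import *; np.set_printoptions(precision=4,suppress=True)
T=np.load("pics/w6pose.npy"); b=.0299; t=np.array([.4146,-.1293,0]); h=np.array([np.cos(.6562),np.sin(.6562),0])
e=lambda v,z:(ray(315.3,v,b+z,T)-t)@h*1000
print("top: outer far edge",e(34.7,.140)-14,"bore far edge",e(47.5,.140)-8,"(axis dist)  lower far outer edge",e(71,.036)-14, "frame start",e(101,.160)-18*-1)
print("across",(ray(315.3,65,b+.14,T)-t)@[-h[1],h[0],0]*1000)
for x in (100,105,110): 
    a=t+h*x/1000; print(x,[pix([*(a+h*d)[:2],b+z],T)[1].round(1) for d,z in ((.014,.14),(.008,.14),(.014,.036),(-.018,.16))])
```

```text
top: outer far edge 107.57218858073117 bore far edge 107.8476161885883 (axis dist)  lower far outer edge 107.87688103617648 frame start 109.19274619301727
across -0.5236658231444133
100 [np.float64(51.7), np.float64(65.4), np.float64(82.0), np.float64(125.9)]
105 [np.float64(40.4), np.float64(53.9), np.float64(75.0), np.float64(112.3)]
110 [np.float64(29.3), np.float64(42.7), np.float64(68.1), np.float64(98.8)]
```

The gate is upright in the grip, with its hinge axis 107.8 mm ahead of the TCP. I'll raise it and detour around the post to a standoff 33 mm short of the pins.

```bash
python3 -m handwheel '[[0,0,1,0,1],[-1,0,2,0,1],[-1,0,2,0,1],[-1,0,2,0,1],[0,-1,0,0,1],[0,-2.5,0,0,1],[0,-2.5,0,0,1],[0,-2.5,0,0,1],[0,-2.5,0,0,1],[0.5,-0.1,0,0,1]]' 60
python3 -m handwheel '[[1.5,0,0,0,1],[1.5,0,0,0,1],[1.5,0,0,0,1],[1,0,0,0,1],[0,0,0,0,1],[0,0,0,0,1],[0,0,0,0,1]]'
python3 - <<'E'
import cv2,numpy as np; np.set_printoptions(precision=4,suppress=True)
from plant import read_camera,get_calibration,readout
s=readout.read_state(); p=np.array(get_calibration("wrist")["pose"]); im=read_camera("wrist")[:,:,::-1].copy();  print(s["wrist_torque"],s["force"],s["tool_pos"],s["orientation"])
cv2.imwrite("pics/w7.png",im); np.save("pics/w7pose.npy",p)
g=cv2.cvtColor(im,cv2.COLOR_BGR2GRAY)[0:110,270:370]; s=g[::2,::2]; print("\n".join("%3d "%(2*i)+"".join(" .,:-=+*#%@"[min(10,v//14)] for v in r) for i,r in enumerate(s)))
E
```

```text
t: 12.62
tool_pos: [0.3895, -0.2421, 0.4177]
orientation: [-2.975, -1.006, 0.002]
force: [0.4, -0.6, -4.4]
opening: 0.0119
gripper_force: 60.0
t: 13.5
tool_pos: [0.4443, -0.2404, 0.4188]
orientation: [2.975, 1.01, -0.0]
force: [-0.2, -0.9, -4.4]
opening: 0.0114
gripper_force: 60.0
[-0.0699  0.2311 -0.033 ] [-0.2252 -0.8586 -4.3709] [ 0.4443 -0.2404  0.4188] [ 2.9748  1.0099 -0.0001]
  0 %%%%%%%*::-#%%%%%%%%%%%%%%%%%=,,,,,,,+@@@@@@@@@@@#
  2 %%%%%%%=::-%%%%%%%%%%%%%%%%%#,,,,,,,-%@@@@@@@@@@%-
  4 %%@@@%+::::#%%%%%%%%%%%%%%%%-,,,,,,,=%@@@@@@@@@@*,
  6 %%%%%#-::::*%%%%%%%%%%%%%%%%:.,,,:,,:=#@@@@@@@@#:,
  8 %%%%%=:::::=%%%%%%%%%%%%%%%%: .,,,,,,::+#@@@@@%=,,
 10 %%%%*:::::::-*%%%%%%%%%%%%%#,   .,,,,,..:+%@@@*,,,
 12 %%%#-:::::::::-*%%%%%%%%%%%%=.    .,,,,,..-*%#:,,,
 14 %%%=::::::::::::-*%%%%%%%%%%%#=.    .,,,,,,:--,,,,
 16 %%*:::::::::::::::-*%%%@@%%%%%%#-.    .,,,,,,,,,,,
 18 %%-:::::::::::::::::-****#%@%%%@%*:    ..,,,,,,,,,
 20 %+::::::::::::::::::::::::-+%%@%%@%*:    ..,,,,,,,
 22 #-::::::::::::::::::::::::::-+%@@%%@%+,    .,,,,,,
 24 =::::::::::::::::::::==+=-::::+%@@@%%@%+.    .,,,,
[... 1610 characters left out ...]
+,::::::::::::::::::::::,:%@@@@@@@@@@@@@
 86 @@@@@@@@@@@+,,:::::::::::::::::::,-#@@@@@@@@@@@@@@
 88 @@@@@@@@@@@@*:,:::::::::::::::::.+%@@@@@@@@@@@@@@@
 90 #%@@@@@@@@@@@+.,:::::::::::::::.:%@@@@@@@@@@@@@@@@
 92 %%#%@@@@@@@@@*:.::::::::::::::,,-%@@@@@@@@@@@@@@@@
 94 %%%%#%@@@@@@@%-:::::::::::::::::=@@@@@@@@@@@@@@@@@
 96 %%%%%%#@@@@@@@=:::::::::::::::::#@@@@@@@@@@@@@@@@@
 98 %%%%%@%%#@@@@@#::::::::::::::::=%@@@@@@@@@@@@@@@@@
100 %%%%%%%%%#%@@@%=+***********++=*@@@@@@@@@@@@@@@@@@
102 %%%%%%%%%%%#%@@@@@@@@@@@@@@@@@%%@@@@@@@@@@@@@@@@@@
104 %%%%%%%%%%%@%#%@@@@@@@@@@@@@@@@%@@@@@@@@%@@@@@@@@@
106 %%%%%%%%%%%@%%#@@@@@@@@@@@@@@@%%@@@@@@@@@@@@@@@@@@
108 @%%%%%%%%%%%%%%@@@@@@@@@@@@@@@@%@@@@@@@@@@@@%@@@@%
```

Run:
```python
from wr import *; import cv2; np.set_printoptions(precision=4,suppress=True)
T=np.load("pics/w7pose.npy"); g=cv2.cvtColor(cv2.imread("pics/w7.png"),cv2.COLOR_BGR2GRAY).astype(float)
def cen(x0,x1,y0,y1,th):
    w=np.clip(g[y0:y1,x0:x1]-th,0,None); yy,xx=np.mgrid[y0:y1,x0:x1]; return (xx*w).sum()/w.sum(),(yy*w).sum()/w.sum()
H=cen(304,330,20,34,100); L=cen(308,324,57,70,80); print(H,L)
t=np.array([.4443,-.2404,0]);a=2*np.arctan2(1.0099,2.9748); h=np.array([np.cos(a),np.sin(a),0]); n=np.array([-h[1],h[0],0]); b=.4188-.3189
ph=ray(*H,.178,T); pl=ray(*L,.074,T); print("pins",ph,pl,"yaw",a)
e=lambda v,z:(ray(315.3,v,b+z,T)-t)@h*1000
print("axis along",e(34.7,.140)-14,e(47,.140)-8,"pins along",(ph-t)@h*1000,(pl-t)@h*1000,"across",(ph-t)@n*1000,(pl-t)@n*1000)
for S in (ph,pl,(ph+pl)/2):
    d=S-t-h*.1078+n*.0005; print("move cm",d[:2]*100)
```

```text
(np.float64(318.71311475409834), np.float64(26.173155737704917)) (np.float64(315.42084942084944), np.float64(61.62934362934363))
pins [ 0.5595 -0.1552  0.178 ] [ 0.5559 -0.1555  0.074 ] yaw 0.6545536119644805
axis along 107.83909111923634 108.31935628678706 pins along 143.29037263543447 140.24261875705946 across -2.5533404436873797 -0.6059529266863178
move cm [2.9405 1.9978]
move cm [2.5802 1.9667]
move cm [2.7604 1.9822]
```

Run:
```python
from wr import *; import cv2; np.set_printoptions(precision=4,suppress=True)
T=np.load("pics/w7pose.npy"); g=cv2.cvtColor(cv2.imread("pics/w7.png"),cv2.COLOR_BGR2GRAY).astype(float)
def cen(x0,x1,y0,y1,th):
    w=np.clip(g[y0:y1,x0:x1]-th,0,None); yy,xx=np.mgrid[y0:y1,x0:x1]; return (xx*w).sum()/w.sum(),(yy*w).sum()/w.sum()
H=cen(306,326,24,33,85);print(H)
t=np.array([.4443,-.2404,0]); h=np.array([np.cos(.6546),np.sin(.6546),0]); n=np.array([-h[1],h[0],0])
ph=ray(*H,.178,T); print(ph,(ph-t)@h*1000,(ph-t)@n*1000, "move",(ph-t-h*.1078+n*.0005)[:2]*100)
```

```text
(np.float64(315.63320941759605), np.float64(28.09355638166047))
[ 0.5575 -0.1545  0.178 ] 142.06490911689772 -0.7692035893170496 move [2.7346 2.0648]
```

```bash
python3 -m handwheel '[[0.7,0.5,0,0,1],[1.0,0.75,0,0,1],[1.0,0.75,0,0,1],[0,0,-1.0,0,1],[0,0,-1.5,0,1],[0,0,-1,0,1],[0,0,0,0,1],[0,0,0,0,1]]'
python3 - <<'E'
import cv2,numpy as np; np.set_printoptions(precision=4,suppress=True)
from wr import *
from plant import read_camera,get_calibration,readout
s=readout.read_state(); T=np.array(get_calibration("wrist")["pose"]); im=read_camera("wrist")[:,:,::-1].copy();  print(s["force"],s["tool_pos"],s["orientation"])
cv2.imwrite("pics/w8.png",im); np.save("pics/w8pose.npy",T)
t=s["tool_pos"].copy(); b=t[2]-.3189; a=2*np.arctan2(1.01,2.9748); h=np.array([np.cos(a),np.sin(a),0]);K=t+h*.1078
print("pin tip model if aligned",pix([K[0],K[1],.178],T),"bore top",pix([K[0],K[1],b+.14],T),"bore bottom",pix([K[0],K[1],b+.124],T),b)
g=cv2.cvtColor(im,cv2.COLOR_BGR2GRAY)[26:100,290:344]; print("\n".join("%3d "%(26+2*i)+"".join(" .,:-=+*#%@"[min(10,v//14)] for v in r) for i,r in enumerate(g[::2])))
E
```

```text
t: 14.55
tool_pos: [0.4716, -0.2206, 0.3839]
orientation: [2.975, 1.01, 0.0]
force: [-0.6, 0.5, -4.2]
opening: 0.0115
gripper_force: 60.0
[-0.5756  0.4738 -4.1947] [ 0.4716 -0.2206  0.3839] [2.9747 1.0097 0.0003]
pin tip model if aligned [314.0874  75.4215] bore top [313.8523  66.3885] bore bottom [314.0002  72.0663] 0.06503489581774696
 26 %@%@@@@%@%%%%%%@@@@@@%%%@%%%@@@@@@@#=,,:::::::::::::::
 28 %%%%%%%@@@@@@@%%%%@@@@@@@@@@@%@@@@%#-.,,::::::::::::::
 30 @%%%%%%%@@@@@@@@@@@%%@@@@@@@@@@@@%%+: ...,,,::::::::::
 32 @@@@@@%%%%%@@@@@@@%%%%%%%%%%%%%%%%#=.     ...,,,::::::
 34 @@@@@@@@@@@@@%%#*=---------------==-:.        ...,,,::
 36 @%@@@@@@@@%#*+-:::::::::::::::::::::::,,..        ...,
 38 @@@@@%%#*=-:::::::::::::::::::::::::::::::,,.        .
 40 @@%#*=-::::::::::::::::::::::::::::::::::::::::..     
 42 %%*=:::::::::::::::::::::::::::::::::::::::::::::=+-, 
 44 *+-::::::::::::::::::,,,,,,,,,:::::::::::::::::::=*%%*
 46 :::::::::::::::::,,..............,,::::::::::::::::+#@
 48 :::::::::::::,,......................,,:::::::::::::=#
 50 :::::::::::,...........................,,::::::::
[... 721 characters left out ...]
::::::::::--=++++*#%%%%%#*+++===-::::::::::::::::::
 78 :::::::::::::::-==++++*****+++++==--:::::::::::::::::=
 80 :::::::::::::::::::---========--::::::::::::::::::::-#
 82 ,:::::::::::::::::::::::::::::::::::::::::::::::::,:+%
 84 ,.,,::::::::::::::::::::::::::::::::::::::::::::,,:*%@
 86 ::,.,,:::::::::::::::::::::::::::::::::::::::,,,-+#@@@
 88 ::::,,.,,::::::::::::::::::::::::::::::::::,,.,-*%@@@@
 90 :::::::,.,,::::::::::::::::::::::::::::::,.,,:-*%@@@@@
 92 :::::::::,.,::::::::::::::::::::::::::::,,,::-*%@@@@@@
 94 :::::::::::::::::::::-::::::::::::::::::::::-*%@@@@@@@
 96 ::::::::::::::::::::::::::::::::::::::::::-=#@@@@@@@@@
 98 +-::::::::::::::::::::::::::::::::::::::::-*@@@@@@@@@@
```

The pin tip is at (314.5,74), against (314.1,75.4) for perfect alignment, so the error is about 0.7 mm. I'll lower gently.

```bash
python3 -m handwheel '[[0.05,0.04,-0.5,0,1],[0,0,-0.5,0,1],[0,0,-0.4,0,1],[0,0,-0.4,0,1],[0,0,0,0,1]]' 40
python3 -m handwheel '[[0,0,-0.4,0,1],[0,0,-0.4,0,1],[0,0,-0.3,0,1],[0,0,0,0,1]]' 30
```

```text
t: 15.22
tool_pos: [0.472, -0.2199, 0.3652]
orientation: [-2.974, -1.01, 0.001]
force: [-0.1, 0.3, -4.4]
opening: 0.012
gripper_force: 40.0
t: 15.72
tool_pos: [0.472, -0.2199, 0.3543]
orientation: [-2.974, -1.01, 0.001]
force: [-0.4, -0.3, -3.4]
opening: 0.0115
gripper_force: 30.0
```

```bash
python3 -m handwheel '[[0,0,-0.2,0,1],[0,0,-0.15,0,1],[0,0,0,0,1],[0,0,0,0,1]]' 30
python3 -m handwheel '[[0,0,-0.1,0,1],[0,0,-0.1,0,1],[0,0,0,0,1],[0,0,0,0,1]]' 30
```

```text
t: 16.23
tool_pos: [0.4721, -0.2199, 0.3513]
orientation: [-2.975, -1.01, -0.0]
force: [0.6, -0.2, -3.8]
opening: 0.0116
gripper_force: 30.0
t: 16.73
tool_pos: [0.4721, -0.22, 0.3492]
orientation: [-2.975, -1.01, 0.0]
force: [0.2, 0.6, -4.0]
opening: 0.0115
gripper_force: 30.0
```

```bash
python3 -m handwheel '[[0,0,-0.05,0,1],[0,0,-0.05,0,1],[0,0,0,0,1],[0,0,0,0,1]]' 30
python3 -m handwheel '[[0,0,-0.05,0,1],[0,0,-0.05,0,1],[0,0,0,0,1],[0,0,0,0,1]]' 30
```

```text
t: 17.23
tool_pos: [0.4722, -0.2201, 0.3486]
orientation: [2.974, 1.01, 0.0]
force: [-1.8, -0.5, 0.5]
opening: 0.0116
gripper_force: 30.0
t: 17.73
tool_pos: [0.4722, -0.2203, 0.3484]
orientation: [2.973, 1.01, 0.001]
force: [-4.5, -1.8, 5.9]
opening: 0.0119
gripper_force: 30.0
```

The gate is seated with its bottom edge 30 mm above the table, and the weight has transferred. I'll release and rise.

```bash
python3 -m handwheel '[[0,0,0.05,0,1],[0,0,0.05,0,1],[0,0,0,0,1],[0,0,0,0,0.8],[0,0,0,0,0.6],[0,0,0,0,0.4],[0,0,0,0,0.4],[0,0,0,0,0.4]]' 3
python3 - <<'E'
import cv2,numpy as np; np.set_printoptions(precision=4,suppress=True)
from wr import *
from plant import read_camera,get_calibration,readout
s=readout.read_state(); T=np.array(get_calibration("wrist")["pose"]); im=read_camera("wrist")[:,:,::-1].copy();  print(s["force"],s["tool_pos"],s["opening"])
cv2.imwrite("pics/w9.png",im); cv2.imwrite("pics/s9.png",read_camera("scene")[:,:,::-1])
g=cv2.cvtColor(im,cv2.COLOR_BGR2GRAY)[20:104,280:354]; print("\n".join("%3d "%(20+2*i)+"".join(" .,:-=+*#%@"[min(10,v//14)] for v in r) for i,r in enumerate(g[::2])))
E
```

```text
t: 18.73
tool_pos: [0.4721, -0.2199, 0.3482]
orientation: [-2.975, -1.01, -0.0]
force: [-0.3, 0.6, -0.2]
opening: 0.0534
gripper_force: 0.0
[-0.2834  0.581  -0.1725] [ 0.4721 -0.2199  0.3482] 0.0533674717385952
 20 -+#@@@@@@%%%%%%@@@@@@@@@@@@%%%%@@@@@@@@@@@@@@%#-.  ....,,,:::::::::::::::-
 22 :-*%@@@@@@@@@%@%%@@@@@@@@@@@@@@%@%@@@@@@@@@@@%#-        ..,,,,:::,:::::,,.
 24 :-=*%%@@@@@@@@@@@@@@@@@@@@@@@@@@@@@@@@@@@@@@@@%+:          ...,,,,::::,,,,
 26 ::-+%@@%@@@@@@@@@@@@@@@@@@@@@@@@@@@@@@@@@@@@@@@%%*=:.          ...,,,,::::
 28 :::-*%@@@@@@%@@@@@@@@@@@@@@@@@@@@@@@@@@@@@@@@@@@@@@%#+-,.         ...,,,,,
 30 ::::=#%@@@@@@@@@@@@@@@@@@@@@@@@@@@@@@@@@@@@@@@@@@@@@@@@%#+:.          ...,
 32 :::::-=*%%@@@@@@@@@@@@@@@@@@@@@@@@@@@@@@@@@@@@@@@@@@@@@@@@%%*=:,          
 34 ::::::::--+*%%@@@@@@@@@@@@@@@@@@@@@@@@@@@@@@@@@@@@@@@@@@@@@@@@%%*=:.      
 36 :::::::::::::-+*%%@@@@@@@@@@@@@@@@@@@@@@@@@@@@@@@@@@@@@@@@@@@@@@@@%#+:.   
 38 ::::::::::::::::-=+#%%@@@@@@@@@@@@@@@@@@@@@@@@@@@@@@@@@@@@@@@@@@@@@@@@%*=:
 40 ::::::::::::::::::::-=*#%@@@@@@@@@@@@@@@@@@@@@@@@@@@@@@@@@@@@@@@@@@@@@@@@%
 42 ::::::::::::::::
[... 1728 characters left out ...]
:,::::::::::::::::::::::::::::::::::::::::::::::::::::::::-*%@@@@@@@
 88 :::::::::::::::::::::::::::::::::::::::::::::::::::::::::::::::-+%@@@@@@@@
 90 :::::::::,:::::::::::::::::::::::::::::::::::::::::::::::::::::+%@@@@@@@@@
 92 #+=::::::::,::::::::::::::::::::::::::::::::::::::::::::::::-+#%@@@@@@@@@@
 94 @@%%*+-::::::,,:::::::::::::::::::::::::::::::::::::::::::-*%@@@@@@@@@@@@@
 96 @@@@@@%%*=-::::,,:::::::::::::::::::::::::::::::::::::::-*%@@@@@@@@@@@@@@@
 98 @@@@@@@@@@%#+--::,,,::::::::::::::::::::::::::::::::::=#%@@@@@@@@@@@@@@@@@
100 @@@@@@@@@@@@@%%#+-:,,,::::::::::::::::::::::::::::::=#@@@@@@@@@@@@@@@@@@@@
102 @@@@@@@@@@@@@@@@@%*=:::::::::::::::::::::::-::::::-+%@@@@@@@@@@@@@@@@@@@@@
```

The pin stands proud through the knuckle, so the gate is seated and released. I'll keep the fingers loosely astride the rail (about 20 mm open) and work out the arc about the hinge.

```bash
python3 -c "
import numpy as np
a=-2.487+np.r_[np.arange(0,.951,.095),1.0,1.05,1.09]; P=10.78*np.c_[np.cos(a),np.sin(a)]
print(np.c_[np.diff(P,axis=0),np.diff(a)].round(2).tolist())"
```

```text
[[0.66, -0.78, 0.1], [0.73, -0.72, 0.09], [0.8, -0.64, 0.1], [0.85, -0.56, 0.09], [0.9, -0.48, 0.1], [0.95, -0.39, 0.09], [0.98, -0.3, 0.09], [1.0, -0.21, 0.09], [1.02, -0.11, 0.09], [1.02, -0.01, 0.09], [0.54, 0.03, 0.05], [0.54, 0.06, 0.05], [0.43, 0.07, 0.04]]
```

```bash
python3 -m handwheel '[[0,0,0,0,0.78],[0,0,0,0,0.78],[0,0,0,0,0.78],[0.33,-0.39,0,0.047,0.78],[0.33,-0.39,0,0.048,0.78],[0.73,-0.72,0,0.095,0.78],[0.8,-0.64,0,0.095,0.78],[0.85,-0.56,0,0.095,0.78],[0.9,-0.48,0,0.095,0.78],[0,0,0,0,0.78]]' 3
python3 -m handwheel '[[0.95,-0.39,0,0.095,0.78],[0.98,-0.3,0,0.095,0.78],[1.0,-0.21,0,0.095,0.78],[1.02,-0.11,0,0.095,0.78],[0.5,0,0,0.048,0.78],[0,0,0,0,0.78],[0,0,0,0,0.78]]'
python3 - <<'E'
import cv2
from plant import read_camera
cv2.imwrite("pics/t10.png",read_camera("top")[:,:,::-1]);cv2.imwrite("pics/s10.png",read_camera("scene")[:,:,::-1])
E
```

```text
t: 20.08
tool_pos: [0.5118, -0.2519, 0.3481]
orientation: [-2.654, -1.681, 0.0]
force: [-1.1, -0.3, -0.1]
opening: 0.0204
gripper_force: 0.0
t: 20.95
tool_pos: [0.5557, -0.2618, 0.3482]
orientation: [-2.238, -2.204, 0.0]
force: [0.2, 0.5, 0.8]
opening: 0.0203
gripper_force: 0.0
```

```bash
python3 -m handwheel '[[0.52,0.01,0,0.048,0.78],[0.54,0.03,0,0.05,0.78],[0,0,0,0,0.78],[0.3,0.03,0,0.03,0.78],[0,0,0,0,0.78]]'
python3 -m handwheel '[[0.2,0.03,0,0.02,0.78],[0,0,0,0,0.78],[0,0,0,0,0.78]]'
python3 -m handwheel '[[0.2,0.03,0,0.02,0.78],[0,0,0,0,0.78],[0,0,0,0,0.78]]'
```

```text
t: 21.68
tool_pos: [0.5696, -0.2611, 0.3482]
orientation: [-2.09, -2.345, 0.0]
force: [-0.1, 0.3, -0.2]
opening: 0.0205
gripper_force: 0.2
t: 22.05
tool_pos: [0.5716, -0.2609, 0.3482]
orientation: [-2.067, -2.366, -0.0]
force: [0.4, 0.7, 1.0]
opening: 0.0204
gripper_force: 0.2
t: 22.42
tool_pos: [0.5736, -0.2606, 0.3482]
orientation: [-2.043, -2.387, 0.0]
force: [-1.4, 0.3, -0.1]
opening: 0.0207
gripper_force: 0.2
```

```bash
python3 -m handwheel '[[0.15,0.02,0,0.014,0.78],[0,0,0,0,0.78],[0,0,0,0,0.78]]'
python3 -m handwheel '[[0.15,0.02,0,0.014,0.78],[0,0,0,0,0.78],[0,0,0,0,0.78]]'
```

```text
t: 22.8
tool_pos: [0.5751, -0.2603, 0.3482]
orientation: [-2.026, -2.401, 0.0]
force: [0.4, 0.4, 0.4]
opening: 0.0205
gripper_force: 0.2
t: 23.18
tool_pos: [0.5766, -0.2601, 0.3482]
orientation: [-2.009, -2.415, 0.0]
force: [-0.7, -0.6, 0.7]
opening: 0.0204
gripper_force: 0.6
```

```bash
python3 -m handwheel '[[0.15,0.02,0,0,0.78],[0,0,0,0,0.78],[0,0,0,0,0.78]]'
python3 -m handwheel '[[0.15,0.02,0,0,0.78],[0,0,0,0,0.78],[0,0,0,0,0.78]]'
python3 - <<'E'
import cv2
from plant import read_camera
im=read_camera("wrist")[:,:,::-1].copy(); cv2.imwrite("pics/w11.png",im)
g=cv2.cvtColor(im,cv2.COLOR_BGR2GRAY)[100:330:4,260:420:2]
print("\n".join("%3d "%(100+4*i)+"".join(" .,:-=+*#%@"[min(10,v//14)] for v in r) for i,r in enumerate(g)))
E
```

```text
t: 23.55
tool_pos: [0.5776, -0.2601, 0.3481]
orientation: [-2.008, -2.413, 0.002]
force: [-5.8, 1.5, 1.5]
opening: 0.0214
gripper_force: 3.0
t: 23.92
tool_pos: [0.5791, -0.2598, 0.3481]
orientation: [-2.008, -2.413, 0.002]
force: [-7.2, 0.7, 2.3]
opening: 0.0245
gripper_force: 3.0
100 @@@@@@@@@@@@@@@@@+,--------------::+@@@@@@@@@@@@@@@@@@@@@@@@@@@= .,::,-@@@@@@@@@
104 @@@@@@@@@@@@@@@@@@%---------------*@@@@@@@@@@@@@@@@@@@@@@@@@@@@- .,::,=@@@@@@@@@
108 @@@@@@@@@@@@@@@@@@@=-------------%@@@@@@@@@@@@@@@@@@@@@@@@@@@@@: .,:::+@@@@@@@@@
112 @@@@@@@@@@@@@@@@@@@##*++++=====-=@@@@@@@@@@@@@@@@@@@@@@@@@@@@@@: .,:::=@@@@@@@@@
116 @@@@@@@@@@@@@@@@@@@@@@@@@@@@@@@@@@@@@@@@@@@@@@@@@@@@@@@@@@@@@@%. .::::::::::::--
120 @@@@@@@@@@@@@@@@@@@@@@@@@@@@@@@@@@@@@@@@@@@@@@@@@@@@@@@@@@@@@@%  .::::::::::::::
124 @@@@@@@@@@@@@@@@@@@@@@@@@@@@@@@@@@@@@@@@@@@@@@@@@@@@@@@@@@@@@@* .,::::::::::::::
128 @@@@@@@@@@@@@@@@@@@@@@@@@@@@@@@@@@@@@@@@@@@@@@@@@@@@@@@@@@@@@@* .,:::-%@@@@@@@%#
132 @@@@@@@@@@@@@@@@@@@@@@@@@@@@@@@@@@@@@@@@@@@@@@@@@@@@@@@@@@@@@@+ .,:::=@@@@@@@@@@
136 @@@@@@@@@@@@@@@@@@@@@@@@@@@@@@@@@@@@@@@@@@@@@@@@@
[... 3410 characters left out ...]
,,,,,,,,,,,,,,,,,,,,,
300 ============: -@@@@@@@@@@@@@@+==========:  :===============,,,,,,,,,,,,,,,,,,,,,
304 ============, =@@@@@@@@@@@@@@===========: ..================%@@@#%%#######%#*##*
308 ===========-. =@@@@@@@@@@@@@@===========,  .:===============+@@@@@@@@@@@@@@@@@@@
312 ===========:  =@@@@@@@@@@@@@@===========,   ,================+@@@@@@@@@@@@@@@@@@
316 ===========,  =@@@@@@@@@@@@@%===========-  ..=================+@@@@@@@@@@@@@@@@@
320 ==========-.  =@@@@@@@@@@@@@#============.  .:=================+@@@@@@@@@@@@@@@@
324 ==========:   =@@@@@@@@@@@@@+============,   ,==================*@@@@@%%%%%###**
328 ==========,   +@@@@@@@@@@@@@+============:   .==========: .. ......  .. .......
```

Contact is clear: the fingers are forced open at 3 N and the reaction is about 7 N, so the gate is against the stop. I'll back off, open, rise clear and look.

```bash
python3 -m handwheel '[[-0.15,0,0,0,0.78],[-0.15,0,0,0,0.7],[0,0,0,0,0.5],[0,0,0,0,0.45],[0,0,0,0,0.45],[0,0,2,0,0.45],[0,0,3,0,0.45],[0,0,5,0,0.45],[0,0,5,0,0.45],[0,0,0,0,0.45]]' 3
python3 -m handwheel '[[-3,4,0,0,0.45],[-5,5.5,0,0,0.45],[-5,5.5,0,0,0.45],[-5,5.5,0,0,0.45],[-5,5.5,0,0,0.45],[0,5.5,0,0,0.45],[0,5.5,0,0,0.45],[0,5,0,0,0.45],[0,0,0,0,0.45]]'
python3 - <<'E'
import cv2,numpy as np
from plant import read_camera
t=read_camera("top")[:,:,::-1].copy(); s=read_camera("scene")[:,:,::-1].copy(); cv2.imwrite("pics/t12.png",t);cv2.imwrite("pics/s12.png",s)
f=lambda im,x,y,w,h,k:cv2.resize(im[y:y+h,x:x+w],(int(w*k),int(h*k)),interpolation=cv2.INTER_CUBIC)
a=f(t,340,190,130,90,3.05); b=f(s,160,130,130,195,3.05); c=f(t,200,160,280,200,1.4)
o=np.zeros((600,800,3),np.uint8); o[:a.shape[0],:a.shape[1]]=a; o[:b.shape[0],400:400+b.shape[1]]=b; o[290:290+c.shape[0],:c.shape[1]]=c
cv2.imwrite("pics/c12.png",o)
E
```

```text
t: 25.22
tool_pos: [0.5769, -0.2599, 0.5065]
orientation: [2.002, 2.406, 0.003]
force: [-0.4, 0.3, 0.5]
opening: 0.0513
gripper_force: 0.0
t: 26.35
tool_pos: [0.3777, 0.128, 0.4985]
orientation: [-2.002, -2.421, -0.001]
force: [0.4, 0.3, 0.8]
opening: 0.0515
gripper_force: 0.0
```

View pics/c12.png

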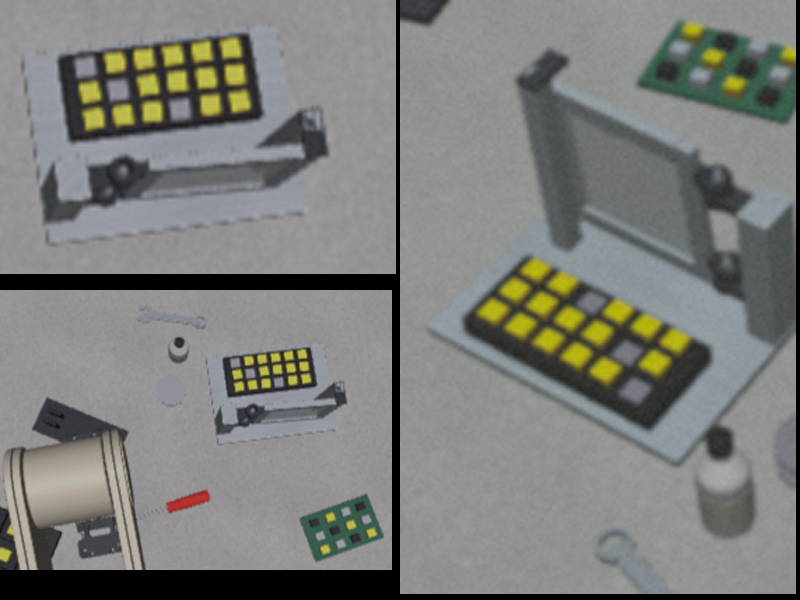

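The montage shows the gate on both pins, with its free edge at the stop post under the keeper and the bystanders unmoved. I'll do one numeric check of the shut angle before handing in.

Run:
```python
import cv2,numpy as np
from fit import *
g=cv2.cvtColor(cv2.imread("pics/t12.png"),cv2.COLOR_BGR2GRAY).astype(float)
k=[.5572,-.1551]
def L(th):
    p=[0,0,.1326]; n=np.array(k)-[-.09*np.sin(.1326),.09*np.cos(.1326)]
    a=-np.pi/2-th; r=np.linspace(.03,.155,60)*1000
    return r,a,n
res=[]
for deg in np.arange(-4,12,.5):
    r,a,n=L(np.radians(deg)); best=-9
    for off in (-2,0,2):
        def smp(y): 
            P=np.c_[r*np.cos(a)-y*np.sin(a),90+r*np.sin(a)+y*np.cos(a),np.full(60,190.)]
            u=proj("top",world([*n,.1326],P)).astype(np.float32); return cv2.remap(g.astype(np.float32),u[:,0].reshape(-1,1),u[:,1].reshape(-1,1),1).ravel()
        best=max(best,(smp(off)+smp(off-3)+smp(off+3)-1.5*smp(off-11)-1.5*smp(off+11)).mean())
    res.append((round(best,1),deg))
print(sorted(res)[::-1][:6])
t0=cv2.imread("pics/top0.png").astype(int); t1=cv2.imread("pics/t12.png").astype(int); d=np.abs(t0-t1).max(2)
for nm,(x0,x1,y0,y1) in dict(wrench=(295,352,168,190),flux=(316,340,190,214),reel=(308,336,219,246),driver=(300,352,300,330),board=(410,478,300,358)).items(): print(nm,(d[y0:y1,x0:x1]>40).sum())
```

```text
[(np.float32(130.9), np.float64(1.5)), (np.float32(130.2), np.float64(2.0)), (np.float32(125.2), np.float64(1.0)), (np.float32(123.1), np.float64(2.5)), (np.float32(122.7), np.float64(0.5)), (np.float32(116.4), np.float64(0.0))]
wrench 0
flux 0
reel 0
driver 0
board 0
```

Run:
```python
import cv2,numpy as np
from fit import *
from scipy.optimize import minimize
for cam,f in (("top","t12"),("scene","s12")):
    g=cv2.GaussianBlur(cv2.cvtColor(cv2.imread(f"pics/{f}.png"),cv2.COLOR_BGR2GRAY).astype(np.float32),(0,0),.6)
    n=np.array([.5572,-.1551])-[-.09*np.sin(.1326),.09*np.cos(.1326)]; r=np.linspace(30,150,80)
    def smp(a,o,y):
        P=np.c_[r*np.cos(a)-(y+o)*np.sin(a),90+r*np.sin(a)+(y+o)*np.cos(a),np.full(80,190.)]
        u=proj(cam,world([*n,.1326],P)).astype(np.float32); return cv2.remap(g,u[:,:1],u[:,1:],1).ravel()
    S=lambda p:-(smp(p[0],p[1],0)+smp(p[0],p[1],3)+smp(p[0],p[1],-3)-1.5*smp(p[0],p[1],-11)-(1.5*smp(p[0],p[1],11) )).mean()
    b=min(((S((-np.pi/2-np.radians(d),o)),d,o) for d in np.arange(-5,8,.25) for o in np.arange(-8,8.1,.5)))
    print(cam,"open deg, offset mm",b)
    # check reference: nest yaw from the plate's front edge and post in the same camera: see fit.py; stop post face at nest x=7
    P=world([*n,.1326],[(7,-68,200),(7,-88,200),(0,-90,190),(0,72,190)]); print(proj(cam,P).round(1).tolist())
```

```text
Traceback (most recent call last):
  File "fit.py", line 5, in proj
    c=get_calibration(n); T=np.linalg.inv(np.array(c["pose"])); f=240/np.tan(np.radians(c["fovy"]/2))
ValueError: time passes only in moves, steps and waits
```

```bash
sed -i 's/^def proj/import functools\nget_calibration=functools.lru_cache(None)(get_calibration)\ndef proj/' fit.py
python3 - <<'E'
import cv2,numpy as np
from fit import *
for cam,f in (("top","t12"),("scene","s12")):
    g=cv2.GaussianBlur(cv2.cvtColor(cv2.imread(f"pics/{f}.png"),cv2.COLOR_BGR2GRAY).astype(np.float32),(0,0),.6)
    n=np.array([.5572,-.1551])-[-.09*np.sin(.1326),.09*np.cos(.1326)]; r=np.linspace(30,150,80)
    def smp(a,o,y):
        P=np.c_[r*np.cos(a)-(y+o)*np.sin(a),90+r*np.sin(a)+(y+o)*np.cos(a),np.full(80,190.)]
        u=proj(cam,world([*n,.1326],P)).astype(np.float32); return cv2.remap(g,u[:,:1],u[:,1:],1).ravel()
    S=lambda a,o:-(smp(a,o,0)+smp(a,o,3)+smp(a,o,-3)-1.5*smp(a,o,-11)-1.5*smp(a,o,11)).mean()
    print(cam,min((S(-np.pi/2-np.radians(d),o),d,o) for d in np.arange(-5,8,.25) for o in np.arange(-8,8.1,1)))
E
```

```text
top (np.float32(-120.92041), np.float64(3.25), np.float64(5.0))
scene (np.float32(-87.46266), np.float64(0.0), np.float64(3.0))
```

The image angle is ambiguous because the rail blends with the bright plate, and the gate may have rebounded slightly. I'll make a second gentle push and withdraw slowly to be sure.

```bash
python3 -m handwheel '[[0,-5,0,0,0.45],[0,-5,0,0,0.45],[3,-5,0,0,0.45],[3,-5,0,0,0.45],[3,-5,0,0,0.45],[3,-5,0,0,0.45],[3,-4,0,0,0.45],[2.5,-3,0,0,0.45],[2,-2,0,0,0.45],[0,0,0,0,0.45]]' 3
python3 -m handwheel '[[0,0,0,0,0.45],[0,0,0,0,0.45]]'
```

```text
t: 27.7
tool_pos: [0.5729, -0.2681, 0.497]
orientation: [-2.013, -2.41, 0.001]
force: [-0.1, -0.4, -0.3]
opening: 0.051
gripper_force: 0.0
t: 27.95
tool_pos: [0.5727, -0.2646, 0.4989]
orientation: [2.009, 2.414, 0.0]
force: [-0.5, 0.3, 0.6]
opening: 0.051
gripper_force: 0.0
```

```bash
python3 -m handwheel '[[-0.3,0.4,-3,0,0.45],[0,0,-4,0,0.45],[0,0,-4,0,0.45],[0,0,-2.5,0,0.45],[0,0,-1.6,0,0.45],[0,0,0,0,0.45],[0,0,0,0,0.6],[0,0,0,0,0.78],[0,0,0,0,0.78],[0,0,0,0,0.78]]' 3
python3 -m handwheel '[[0.2,0.03,0,0,0.78],[0.2,0.03,0,0,0.78],[0,0,0,0,0.78],[0,0,0,0,0.78]]'
python3 -m handwheel '[[0.15,0.02,0,0,0.78],[0,0,0,0,0.78],[0,0,0,0,0.78]]'
python3 -m handwheel '[[0.1,0.02,0,0,0.78],[0,0,0,0,0.78],[0,0,0,0,0.78]]'
```

```text
t: 29.2
tool_pos: [0.5705, -0.2608, 0.3476]
orientation: [2.009, 2.415, 0.0]
force: [0.0, -0.3, -0.1]
opening: 0.0212
gripper_force: 0.0
t: 29.7
tool_pos: [0.5745, -0.2602, 0.3472]
orientation: [-2.009, -2.415, 0.0]
force: [-0.8, 0.1, 0.3]
opening: 0.0208
gripper_force: 0.1
t: 30.08
tool_pos: [0.576, -0.26, 0.3472]
orientation: [2.009, 2.415, -0.0]
force: [-0.5, -1.0, -0.2]
opening: 0.0205
gripper_force: 0.2
t: 30.45
tool_pos: [0.5768, -0.2599, 0.3472]
orientation: [-2.009, -2.415, 0.001]
force: [-2.7, -1.1, 1.3]
opening: 0.0202
gripper_force: 1.7
```

The gate had indeed rebounded by 2–3 mm, and it is now back on the stop. I'll withdraw very slowly this time.

```bash
python3 -m handwheel '[[-0.02,0,0,0,0.78],[-0.02,0,0,0,0.78],[-0.02,0,0,0,0.78],[-0.02,0,0,0,0.78],[-0.02,0,0,0,0.78],[-0.02,0,0,0,0.78],[-0.02,0,0,0,0.78],[-0.02,0,0,0,0.78],[-0.02,0,0,0,0.78],[-0.02,0,0,0,0.78]]' 3
python3 -m handwheel '[[-0.05,0,0,0,0.78],[-0.05,0,0,0,0.78],[-0.1,0,0,0,0.78],[-0.1,0,0,0,0.78],[0,0,0,0,0.78],[0,0,0,0,0.78]]'
python3 -m handwheel '[[0.1,0.01,0,0,0.78],[0.1,0.02,0,0,0.78],[0.1,0.01,0,0,0.78],[0,0,0,0,0.78],[0,0,0,0,0.78]]'
```

```text
t: 31.7
tool_pos: [0.575, -0.2598, 0.3472]
orientation: [2.009, 2.415, 0.0]
force: [0.4, -0.8, -0.2]
opening: 0.0206
gripper_force: 0.0
t: 32.45
tool_pos: [0.572, -0.2598, 0.3472]
orientation: [-2.009, -2.415, 0.0]
force: [0.3, 0.3, -0.9]
opening: 0.0204
gripper_force: 0.0
t: 33.08
tool_pos: [0.575, -0.2593, 0.3472]
orientation: [-2.009, -2.415, 0.0]
force: [-0.6, -0.5, 0.5]
opening: 0.0201
gripper_force: 0.0
```

Probing forward to 0.575 now finds no contact, so the gate stayed on the stop. I'll leave the area.

```bash
python3 -m handwheel '[[-0.1,0,0,0,0.78],[-0.1,0,0,0,0.78],[-0.1,0,0,0,0.78],[0,0,0,0,0.7],[0,0,0,0,0.6],[0,0,0,0,0.55],[0,0,0,0,0.55],[0,0,2,0,0.55],[0,0,3,0,0.55],[0,0,4,0,0.55]]' 3
python3 -m handwheel '[[0,0,4,0,0.55],[-2,2,2,0,0.55],[-4,4,0,0,0.55],[-4,4,0,0,0.55],[-4,4,0,0,0.55],[-2,2,0,0,0.55],[0,0,0,0,0.55],[0,0,0,0,0.55],[0,0,0,0,0.55],[0,0,0,0,0.55]]'
python3 - <<'E'
import cv2,numpy as np
from fit import *
from plant import read_camera
im=read_camera("scene")[:,:,::-1].copy(); cv2.imwrite("pics/s13.png",im)
o=cv2.imread("pics/s12.png"); out=[]
for m in (o,im):
    g=cv2.cvtColor(m,cv2.COLOR_BGR2GRAY).astype(np.float32); out.append(g[120:260,180:300])
print("scene change in gate area px:",(np.abs(out[0]-out[1])>25).sum(), cv2.phaseCorrelate(out[0][30:70,20:55].copy(),out[1][30:70,20:55].copy()))
E
```

```text
t: 34.33
tool_pos: [0.5718, -0.2592, 0.4388]
orientation: [-2.009, -2.415, 0.0]
force: [1.0, -0.1, -0.2]
opening: 0.0418
gripper_force: 0.0
t: 35.58
tool_pos: [0.4124, -0.0999, 0.497]
orientation: [-2.009, -2.414, 0.001]
force: [-0.1, 0.5, -0.1]
opening: 0.0421
gripper_force: 0.0
scene change in gate area px: 33 ((-0.20439995175695813, 0.3281092592075616), 1.008737039234903)
```

```bash
python3 -c "
from plant import job
print(job.close_job())"
```

```text
the job is handed in; nothing more can be done
None
```

The gate is seated on both pins, swung shut against the stop post under the keeper and released with the arm clear. It was set down briefly on clear table to square it in the grip before hanging, and pushed shut a second time after a 2–3 mm rebound; it was handed in at about 36 s, and camera checks showed no movement of the five bystanders in view (the arm hid the tray).

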